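# Hang the slide bin on the louvered panel

## Robot

A 7-joint arm with a two-finger parallel gripper is mounted at the origin on the work surface. World frame = base frame: x ahead of the robot, y to its left, z up, the work surface at z = 0. Lengths are in m, angles in rad, forces in N, time in s.
With the tool pointing down it reaches from about 0.425 to 0.925 m from the base axis. Payload 6.8 kg.
Tool frame: the origin (TCP) lies midway between the tips of the shut fingers; the grasp point (between the pads) lies 19 mm behind it (grip_point_offset is the z of the grasp point in the tool frame, in m); z points along the fingers, y is the line along which they close (so a half turn about z gives the same grasp; the last joint's range is limited). The gripper opens to 85 mm and grips with 20 to 120 N. Pads are 22 mm wide; open, the fingers measure 114 mm over their backs; the gripper's body (76 mm by 85 mm) begins 54 mm behind the grasp point. The pads swing forward as they close: fully open they stand 13 mm farther back than shut.
Start: joints at [-1.313, 0.477, 0.022, 1.555, -0.011, 1.109, -0.083], TCP at [0.241, 0.63, 0.231] pointing down, gripper open.
Joint ranges: [-2.96, 2.96], [-0.34, 2.1], [-1.41, 1.46], [0.24, 2.44], [-1.37, 4.51], [0.17, 1.92], [-2.96, 2.96]. Speed limits (rad/s): [2.39, 2.39, 3.14, 3.14, 3.14, 3.14, 3.14].

## Interface

Orientations are given as a rotation vector (axis times angle).
In Python, from bench import get_obs, grab_frame, calibration, hand_in, grip_point_offset gives the robot as it stands.
- The arm moves only by the shell command python3 -m pendant 'ROWS' [OPENING] [FORCE]. ROWS is a JSON object of lists of equal length, an entry for each row: "translation": the shift along the world's x, y, z in units of 25 mm (1.0 is 25 mm), a list of three; "delta_rot": the turn, a rotation vector about the world's x, y, z in units of 5 degrees (1.0 is 5 degrees), a list of three. In form: {"translation": [[dx, dy, dz], ...], "delta_rot": [[rx, ry, rz], ...]}. A call has 1 to 12 rows; each row is the pose to reach, as a shift and turn from the pose commanded when the call began; what a row does not reach only later rows make up. A row lasts 1/8 s, in which the tool goes at most 62.5 mm and 10.7 degrees, less where a joint would pass 70% of its speed; a pose out of reach is approached as far as the arm can. A call with a gripper value outside its range is refused whole. OPENING is the opening, from 0 (shut) to 1 (fully open), set as the call begins (- or left out, the last holds). The fingers move at their own pace and stop on an object; FORCE is the grip in N (left out, the last holds). Time passes only in rows, so rows that repeat a pose let the fingers close. It gives the time, the measured TCP pose, the force, the opening and the grip force at its end, in the units of the state.
- get_obs(): the state, without advancing time (a new reading comes with each control period).
- grab_frame(name): name is "side" or "top"; returns (picture, depth): 400x640x3 uint8, red, green, blue; 400x640 float32, m along the optical axis (not along the pixel's ray), 0 where there is no reading.
- calibration(name): a dict with "K" (3x3 intrinsics, pixels), "rvec" (rotation vector, rad) and "tvec" (3), from world to camera coordinates, as OpenCV has them. Camera axes: x right, y down, z forward; pixel columns grow to the right and rows downward; lengths in m; the calibration is good to about 2 mm. A picture is of the moment at which its call begins. calibration takes no time and is no camera call.
- hand_in(): hands the job in; it is judged then, once.
The state is a dict: "clock": time; "joints": joint angles; "qvel": joint speeds; "tau": joint torques, N m; "tcp_pos": TCP position; "orientation": TCP orientation; "contact_force": force on the tool from outside, world axes, zero at the start; "moment": the same for the moment, N m; "grip_width": finger opening in m; "gripper_force": force on a finger pad.
Only numpy, scipy, OpenCV 4.12 (cv2) and the standard library are available. Lean on these libraries where they do the work, as an engineer would, in place of code of your own. Each camera call takes 0.05 s, during which the arm holds its last target. There are 200 camera calls.

## Task

Hang the blue slide bin by its back lip on the top louver of the grey panel: lift it over the open stretch of the louver, lower it gently until you feel the louver take its weight, then, with the lip still bearing on the louver, slide it along under the yellow keeper until its side meets the yellow end stop, and let go. The louvers' height setting is not known exactly, so work by touch: never force the bin against the panel (20 N is too much) and do not let it drop. Leave the grey bin and everything else on the bench where it is.

Things in the scene. Friction and masses are not known exactly. Their poses are not given: they have to be found in the camera images.
- panel: Grey louvered panel, fixed: foot 110 x 360 x 12 mm, posts 206 mm high. Origin on the bench straight below the front face of the top louver, at half its length. z up; -x is the front, where bins hang; +y runs along the louvers to the yellow end stop. Louvers, keeper and stop form one carriage clamped stiffly at an unreported height, up to 15 mm above or below the middle setting.
- louver (a point): On the open stretch of the top louver (panel y -50), at its top edge for the MIDDLE setting, 180 mm above the bench; the true edge is 165 to 195 mm up. An upturned strip 4 mm thick (panel x 0 to +4), y -145 to +145, open from above for y -145 to +30; behind it a trough 18 mm wide, 20 mm deep. A second louver 50 mm lower, front in the same plane, carries the bin's back.
- keeper (a point): Middle of the underside of the yellow keeper strip (at the middle height setting), 26 mm (x) x 105 mm (y) x 4 mm, which covers the top louver from panel y +30 to +135, its underside always 14 mm above the louver's top edge: nothing can be lowered in there, only slid along under it.
- stop (a point): On the bench below the inner (-y) face of the yellow end stop, panel y +130, panel x 0. The stop is an upright plate from panel x -49 to +26, from 97 mm below to 3 mm above the louver's top edge. A hung bin meets it when the bin's middle is at panel y +90.
- bin: Blue open bin 100 (x) x 80 (y) x 60 mm high, walls 3 mm, 0.25 to 0.5 kg with the slide boxes fixed in it; it starts on the bench. Origin: centre of its underside; z up, +x towards its back, where the lip is (outer face of the back wall at x +50). The back wall rises to z 75 mm. A hung bin may lean by up to 0.1 rad.
- bin_grip (a point): Centre of the bin's black grip bar, 60 mm long (x) x 12 mm thick (y) x 35 mm high, on top of the bin's middle partition (4 mm thick, along x): 112.5 mm above the bin's underside, straight above its origin; axes as the bin's. It can be pinched from above across its 12 mm thickness.
- bin_lip (a point): Middle of the roof of the slot under the bin's lip, 55 mm behind (+x) the bin's origin, 71 mm above its underside. The lip, 70 mm long (y), goes back from the top of the back wall and turns down as a 4 mm tab at bin x +60 to +64, down to 18 mm below this roof. The slot is 10 mm wide, open below. When hung, this point rests on the louver's top edge.
- greybin: A grey bin of the same shape on the bench; bystander. Origin as for the blue bin.
- dropper: Amber bottle with a red cap, 44 mm wide, 85 mm high; bystander. Origin under its centre.
- reagent: Glass jar with a blue cap, 52 mm wide, 100 mm high; bystander. Origin under its centre.
- petri: Flat closed glass dish, 90 mm wide, 16 mm high; bystander. Origin under its centre.
- beaker: Glass beaker, 68 mm wide, 85 mm high; bystander. Origin under its centre.
- slidebox: White slide tray with green glass slides, 100 x 85 x 27 mm; bystander. Origin under its centre.
- tweezers: Steel tweezers lying flat, 120 mm long, 8 mm high; bystander. Origin under their middle.
There are look-alikes about, which are no part of the job. Of the things that look like the bin, take the one that is farthest from the robot's base at the start.

How it is judged:
On the way, in this order (a step that is already met when the one before it is completed fails the run):
1. the bin's lip is hooked over the open stretch of the top louver and bears on it (x of bin_lip in the frame of panel between -0.004 and 0.009 m and z of bin_lip in the frame of panel between 0.158 and 0.202 m and angle between bin's own z axis and vertical below 0.2 rad and contact force between bin and panel above 1 N and y of bin_lip in the frame of panel between -0.12 and -0.005 m), for 0.2 s.
2. the hooked bin has been slid under the keeper against the end stop (x of bin_lip in the frame of panel between -0.004 and 0.009 m and z of bin_lip in the frame of panel between 0.158 and 0.202 m and angle between bin's own z axis and vertical below 0.2 rad and contact force between bin and panel above 1 N and y of bin_lip in the frame of panel between 0.085 and 0.097 m), for 0.2 s.
At the end, for the whole second after the job is handed in: The blue bin hangs by its lip on the top louver, under the keeper, its side within 5 mm of the end stop, tilted less than 0.2 rad, carried by the panel, at rest and released (all of step 2 and linear speed of bin below 0.02 m/s and angular speed of bin below 0.1 rad/s and contact force between the fingers and bin below 0.1 N); the robot touches nothing.
It fails at once if the held bin is forced against the panel with more than 20 N (contact force between bin and panel above 20 N and contact force between the fingers and bin above 0.1 N).
It fails at once if the bin is dropped (faster than 0.35 m/s while the fingers do not hold it) (linear speed of bin above 0.35 m/s and contact force between the fingers and bin below 0.1 N).
It fails at once if a bystander is moved by more than 20 mm (distance of any of greybin, dropper, reagent, petri, beaker, slidebox, tweezers from where it was at the start of the episode above 0.02 m).
It also fails if it takes over 72 s, if anything falls off the work surface, if the arm or the gripper's body presses on something with over 40 N, if the wrist force passes 120 N, or if a joint passes its speed limit or range.

## Working session

There is one attempt and no reset: what is moved stays moved. The work goes in short steps, Python scripts to look and compute and a shell command to move; the robot and the scene stay as the last step left them, time stands still between calls to the robot, and variables do not carry over. Pictures are saved under pics/ and viewed, at most 10 in all, crops included, and the job is handed in when it is done.

```bash
mkdir -p pics
cat > h.py <<'E'
import numpy as np,cv2
from bench import *
def cam(n):
    c=calibration(n);K=np.array(c["K"],float);R=cv2.Rodrigues(np.array(c["rvec"],float))[0];t=np.array(c["tvec"],float).ravel();return K,R,t
def cloud(n,d):
    K,R,t=cam(n);v,u=np.mgrid[:d.shape[0],:d.shape[1]]
    p=np.stack([(u-K[0,2])/K[0,0]*d,(v-K[1,2])/K[1,1]*d,d],-1)
    return (p-t)@R
def proj(n,P):
    K,R,t=cam(n);q=np.atleast_2d(P)@R.T+t;q=q@K.T;return q[:,:2]/q[:,2:]
E
python3 - <<'E'
from h import *
for n in("top","side"):
    p,d=grab_frame(n);np.savez(f"{n}0.npz",p=p,d=d);cv2.imwrite(f"pics/{n}0.png",p[...,::-1])
    K,R,t=cam(n);print(n,-R.T@t,R[2],K[0,0])
o=get_obs();print(o, grip_point_offset)
E
```

```text
top [ 0.30606953 -0.01296766  1.18489523] [ 0.19572516 -0.01647357 -0.98052041] 396.86032186793744
side [-0.05314277 -0.68968627  0.92947997] [ 0.48477757  0.57242202 -0.66130458] 478.26127669964484
{'clock': 0.1, 'joints': array([-1.31311451,  0.47773165,  0.02233666,  1.55636639, -0.01149484,
        1.10929488, -0.08310636]), 'qvel': array([ 9.62405770e-06, -2.48788200e-03, -4.56826660e-04, -2.78092300e-03,
       -1.84214087e-03,  4.89091294e-04, -2.61449747e-03]), 'tau': array([ 5.20555564e-03, -5.97759748e+01,  1.61436148e+00, -2.81954634e+01,
        1.29078139e-02,  4.95762943e-03, -8.47073665e-06]), 'tcp_pos': array([0.24124888, 0.62983555, 0.23040746]), 'orientation': array([-5.71305130e-01, -3.08902404e+00,  2.61098055e-03]), 'contact_force': array([0.26403693, 0.69979295, 0.12543352]), 'moment': array([ 0.02299813, -0.03203354,  0.03191259]), 'gripper_force': 0.0, 'grip_width': 0.08528651225935864} -0.0187
```

View pics/top0.png

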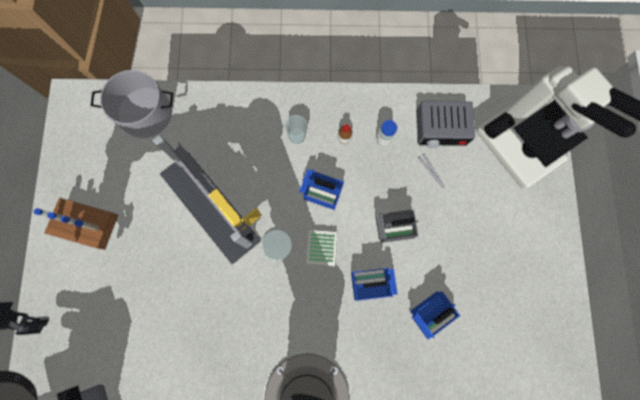

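View pics/side0.png

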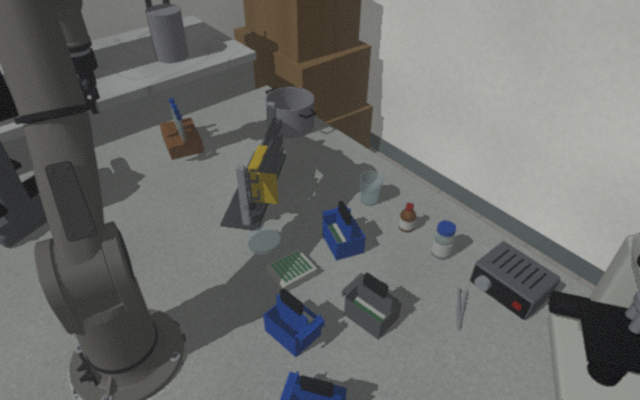

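The top view shows three blue bins. The farthest from the base, at about (322,190), is the target. The panel runs from (165,145) to (245,245) with the yellow keeper at (225,207) and the stop at (253,215), and its front faces up-right. Next I'll measure with depth.

```bash
cat > m.py <<'E'
from h import *
def meas(n,p,d,tag):
    P=cloud(n,d);hsv=cv2.cvtColor(p,cv2.COLOR_RGB2HSV);H,S,V=[hsv[...,i].astype(int) for i in range(3)]
    Y=(H>18)&(H<32)&(S>140)&(V>90)&(d>0)&(P[...,2]>.05)&(P[...,2]<.3)&(P[...,0]>.2)
    B=(H>105)&(H<128)&(S>120)&(d>0)&(P[...,2]>.01)&(P[...,2]<.2)
    return P,Y,B
E
python3 - <<'E'
from m import *
np.set_printoptions(precision=4,suppress=True)
for n in("top","side"):
    f=np.load(n+"0.npz");P,Y,B=meas(n,f["p"],f["d"],0)
    y=P[Y];print(n,"yellow",len(y),y.mean(0),np.percentile(y[:,2],[2,25,50,75,90,98]))
    top=y[y[:,2]>np.percentile(y[:,2],90)-.012]
    r=cv2.minAreaRect((top[:,:2]*1000).astype(np.float32));print("top rect",r,np.median(top[:,2]))
    k,L,st,c=cv2.connectedComponentsWithStats(B.astype(np.uint8))
    for i in range(1,k):
        if st[i,4]>60:
            q=P[L==i];print(c[i],st[i,4],q.mean(0),np.percentile(q[:,2],[2,50,98]))
            q=q[q[:,2]>.04];print(cv2.minAreaRect((q[:,:2]*1000).astype(np.float32)))
ims=[]
f=np.load("top0.npz");ims.append(cv2.resize(f["p"][130:270,150:360],None,fx=2.9,fy=2.9,interpolation=2)[:300])
a=cv2.resize(f["p"][130:270,150:360],(600,400),interpolation=cv2.INTER_CUBIC);cv2.imwrite("pics/t1.png",a[...,::-1])
f=np.load("side0.npz");a=cv2.resize(f["p"][110:270,215:375],(600,600),interpolation=cv2.INTER_CUBIC);cv2.imwrite("pics/s1.png",a[...,::-1])
E
```

```text
top yellow 534 [0.4957 0.1952 0.1708] [0.0908 0.1689 0.184  0.1857 0.187  0.1885]
top rect ((501.99993896484375, 212.23187255859375), (104.68131256103516, 23.997312545776367), 40.73319625854492) 0.18493596144424948
[388.6667 127.5278] 180 [ 0.7568 -0.2323  0.0997] [0.0892 0.0999 0.1045]
((757.7786254882812, -232.85496520996094), (41.553199768066406, 42.39246368408203), 49.100582122802734)
[319.0212 186.2818] 614 [ 0.589  -0.0307  0.0594] [0.014  0.0586 0.13  ]
((587.3436889648438, -36.51155090332031), (111.06031036376953, 80.99104309082031), 71.04885864257812)
[380.5604 283.967 ] 364 [ 0.3097 -0.2029  0.0616] [0.0152 0.064  0.1125]
((311.57183837890625, -184.8105926513672), (75.66862487792969, 112.41484832763672), 6.730354309082031)
[431.8088 313.6476] 701 [ 0.2303 -0.343   0.0594] [0.0136 0.0601 0.1163]
((227.24183654785156, -350.644775390625), (78.84435272216797, 112.72328186035156), 34.672576904296875)
side yellow 449 [0.49   0.178  0.1469] [0.0757 0.1064 0.168  0.1843 0.1855 0.1868]
top rect ((500.8243713378906, 210.2688446044922), (108.32179260253906, 26.005210876464844), 41.686
[... 206 characters left out ...]
1.9116 234.312 ] 1109 [ 0.572  -0.0538  0.0494] [0.0122 0.0507 0.0976]
((584.9166870117188, -39.761680603027344), (123.17304992675781, 82.70184326171875), 70.58624267578125)
[445.9668 228.1327] 211 [ 0.7527 -0.2395  0.0988] [0.0903 0.0995 0.1028]
((755.2035522460938, -237.25616455078125), (46.07457733154297, 39.404815673828125), 37.68141555786133)
[291.779 325.894] 1679 [ 0.2975 -0.1951  0.0524] [0.0118 0.0553 0.0966]
((308.6188659667969, -187.91896057128906), (80.81067657470703, 116.8618392944336), 6.46334171295166)
[306.9472 390.9842] 758 [ 0.2236 -0.3393  0.0718] [0.0328 0.0748 0.0984]
((232.69705200195312, -348.4797058105469), (61.064517974853516, 113.69528198242188), 36.753746032714844)
```

View pics/t1.png

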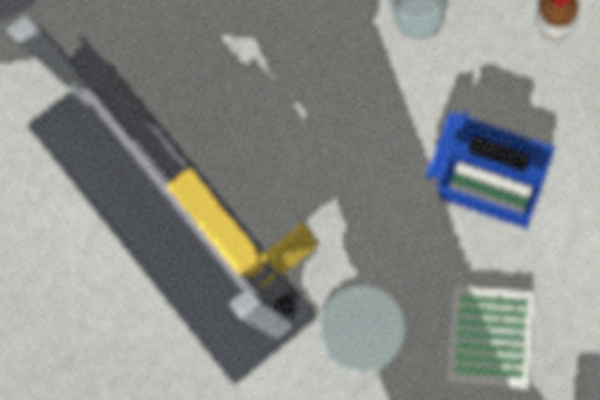

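View pics/s1.png

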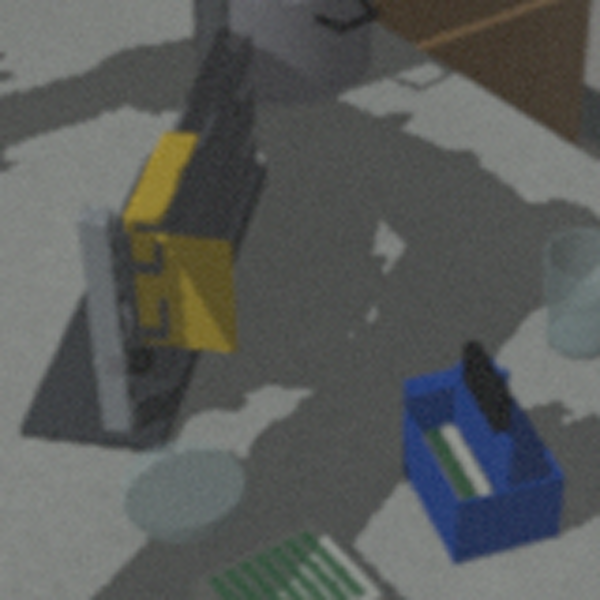

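Run:
```python
from m import *
np.set_printoptions(precision=4,suppress=True,linewidth=150)
for n in("top","side"):
    f=np.load(n+"0.npz");P,Y,B=meas(n,f["p"],f["d"],0);d=f["d"];p=f["p"]
    bx=np.hypot(P[...,0]-.587,P[...,1]+.037)<.06
    k=bx&(P[...,2]>.105)&(P[...,2]<.15)&(p.max(-1)<70)
    q=P[k];r=cv2.minAreaRect((q[:,:2]*1000).astype(np.float32))
    t=q[q[:,2]>.12];print(n,"bar",len(q),q.mean(0),r,"top",len(t),t.mean(0),np.percentile(q[:,2],[50,95]))
    c=q[:,:2]-q[:,:2].mean(0);w,v=np.linalg.eigh(c.T@c);print("bar dir",np.degrees(np.arctan2(v[1,1],v[0,1])))
    # panel
    a=np.radians(131.2);X=np.array([np.cos(a),np.sin(a)]);Yv=np.array([-X[1],X[0]])
    O=np.array([.573,.255]);L=(P[...,:2]-O);u=L@X;v=L@Yv;z=P[...,2]
    m=(d>0)&(v>-.14)&(v<.025)&(u>-.03)&(u<.06)&(z>.1)&(z<.2)
    for lo,hi in((-.14,-.1),(-.1,-.06),(-.06,-.02),(-.02,.02)):
        mm=m&(v>lo)&(v<hi);s=z[mm];hi_=mm&(z>.158)
        print(lo,"zmax",np.percentile(s,[90,98]),"x of top",np.percentile(u[hi_],[5,25,50,75,95]) if hi_.sum() else 0,hi_.sum())
        g=[(b,round(float(np.median(z[mm&(abs(u-b)<.002)])),3)) for b in np.arange(-.02,.05,.004).round(3) if (mm&(abs(u-b)<.002)).sum()>3];print(g)
    st=Y&(v>.115);print("stop x",np.percentile(u[st],[1,50,99]),"y",np.percentile(v[st],[2,50,98]),"zmax",np.percentile(z[st],[2,98]))
    ke=Y&(z>.179);print("keeper x",np.percentile(u[ke],[2,50,98]),"y",np.percentile(v[ke],[1,50,99]))
```

```text
top bar 120 [ 0.5824 -0.044   0.1257] ((583.9815673828125, -44.480403900146484), (56.57036590576172, 12.21575927734375), 72.48499298095703) top 95 [ 0.5833 -0.044   0.1291] [0.1291 0.1323]
bar dir 69.95378236778203
-0.14 zmax [0.1708 0.1739] x of top [-0.0005  0.0014  0.0214  0.0232  0.0248] 47
[(np.float64(0.0), 0.167), (np.float64(0.004), 0.149), (np.float64(0.008), 0.147), (np.float64(0.012), 0.147), (np.float64(0.016), 0.147), (np.float64(0.02), 0.148), (np.float64(0.024), 0.172)]
-0.1 zmax [0.1701 0.1722] x of top [0.0001 0.0018 0.0219 0.0235 0.0253] 49
[(np.float64(0.0), 0.165), (np.float64(0.004), 0.158), (np.float64(0.008), 0.147), (np.float64(0.012), 0.148), (np.float64(0.016), 0.148), (np.float64(0.02), 0.149), (np.float64(0.024), 0.17)]
-0.06 zmax [0.1698 0.1731] x of top [0.0006 0.0022 0.0222 0.0242 0.0259] 47
[(np.float64(0.0), 0.165), (np.float64(0.004), 0.165), (np.float64(0.008), 0.148), (np.float64(0.012), 0.148), (np.float64(0.016), 0.148), (np.float64(0.02), 0.147), (np.float64(0.024), 0.17)]
-0.02 zmax [0.1708 0.1731] x of top [0.0011 0.0029 0.0228 0.0245 0.0262] 
[... 871 characters left out ...]
(np.float64(0.0), 0.148), (np.float64(0.004), 0.116), (np.float64(0.016), 0.145), (np.float64(0.02), 0.154), (np.float64(0.024), 0.163)]
-0.06 zmax [0.1693 0.1719] x of top [0.0002 0.0016 0.0216 0.0229 0.0254] 40
[(np.float64(0.0), 0.148), (np.float64(0.004), 0.118), (np.float64(0.012), 0.147), (np.float64(0.016), 0.147), (np.float64(0.02), 0.148), (np.float64(0.024), 0.159)]
-0.02 zmax [0.1698 0.1728] x of top [0.0003 0.0011 0.0037 0.023  0.0253] 39
[(np.float64(0.0), 0.147), (np.float64(0.004), 0.15), (np.float64(0.016), 0.146), (np.float64(0.024), 0.169)]
stop x [-0.0423 -0.0149  0.0253] y [0.118  0.1365 0.1407] zmax [0.0749 0.1866]
keeper x [0.0016 0.0134 0.0256] y [0.0324 0.0884 0.1367]
```

Louver top edge is about 0.167 m up (trough floor 0.147), which matches 165–195. Panel yaw is about 130.7°, bin yaw about 71.2°, and the bar centre is about (0.5835, -0.0455), top z about 0.130. Moving above the bin.

```bash
python3 -m pendant '{"translation":[[0,0,2],[0,0,4],[13.7,-27,4],[13.7,-27,4],[13.7,-27,4],[13.7,-27,4],[13.7,-27,4],[13.7,-27,4],[13.7,-27,4],[13.7,-27,4],[13.7,-27,4],[13.7,-27,4]],"delta_rot":[[0,0,0],[0,0,0],[0,0,-17.6],[0,0,-17.6],[0,0,-17.6],[0,0,-17.6],[0,0,-17.6],[0,0,-17.6],[0,0,-17.6],[0,0,-17.6],[0,0,-17.6],[0,0,-17.6]]}' 0.5 60
```

```text
clock: 1.6
tcp_pos: [0.5246, 0.0712, 0.3312]
orientation: [-2.557, -1.825, -0.0]
contact_force: [0.6, 1.2, -0.6]
grip_width: 0.0428
gripper_force: 0.0
```

```bash
python3 -m pendant '{"translation":[[1.2,-2.3,0],[2.36,-4.67,0],[2.36,-4.67,-2],[2.36,-4.67,-4],[2.36,-4.67,-5],[2.36,-4.67,-5]],"delta_rot":[[0,0,0],[0,0,0],[0,0,0],[0,0,0],[0,0,0],[0,0,0]]}'
python3 - <<'E'
from m import *
o=get_obs();print(o["tcp_pos"],o["orientation"])
p,d=grab_frame("side");cv2.imwrite("pics/s2.png",cv2.resize(p[110:290,255:435],(600,600),interpolation=2)[...,::-1])
print(proj("side",[[.5835,-.0455,.130],o["tcp_pos"]]))
E
```

```text
clock: 2.35
tcp_pos: [0.5816, -0.0436, 0.2042]
orientation: [-2.555, -1.824, 0.007]
contact_force: [0.6, 0.2, 0.7]
grip_width: 0.0425
gripper_force: 0.0
[ 0.58159704 -0.04360548  0.20421352] [-2.55515829 -1.82376556  0.00672131]
[[344.33070101 207.5873503 ]
 [344.60151704 184.56396239]]
```

View pics/s2.png

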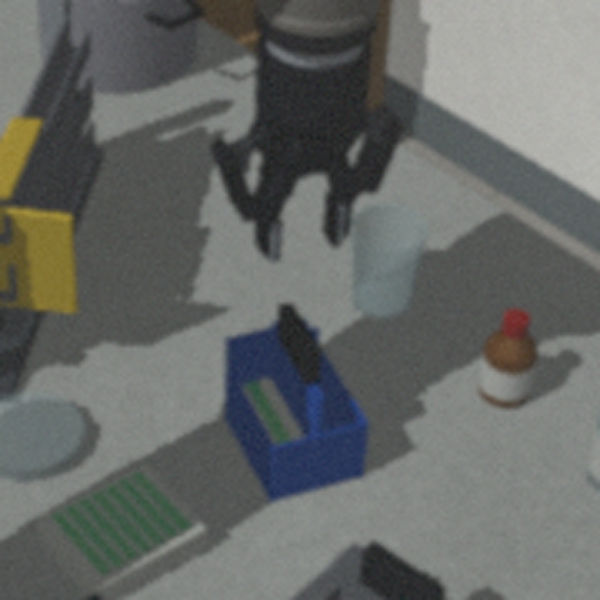

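The fingers, at crop (300,245), straddle the bar at crop (300,345), so the alignment is good. Descending and closing.

```bash
python3 -m pendant '{"translation":[[0,0,-1],[0,0,-2],[0,0,-3],[0,0,-4],[0,0,-4.3],[0,0,-4.3]],"delta_rot":[[0,0,0],[0,0,0],[0,0,0],[0,0,0],[0,0,0],[0,0,0]]}'; python3 -m pendant '{"translation":[[0,0,0],[0,0,0],[0,0,0],[0,0,0],[0,0,0],[0,0,0]],"delta_rot":[[0,0,0],[0,0,0],[0,0,0],[0,0,0],[0,0,0],[0,0,0]]}' 0 60
```

```text
clock: 3.15
tcp_pos: [0.584, -0.0437, 0.0998]
orientation: [2.556, 1.825, 0.002]
contact_force: [0.7, 0.2, 0.3]
grip_width: 0.0426
gripper_force: 0.0
clock: 3.9
tcp_pos: [0.5843, -0.0439, 0.1001]
orientation: [2.556, 1.825, 0.003]
contact_force: [0.5, -0.8, 7.0]
grip_width: 0.011
gripper_force: 60.1
```

```bash
python3 -m pendant '{"translation":[[0,0,0.4],[0,0,0.8],[0,0,1.5],[0,0,1.5],[0,0,1.5]],"delta_rot":[[0,0,0],[0,0,0],[0,0,0],[0,0,0],[0,0,0]]}'; python3 -m pendant '{"translation":[[0,0,1.5],[0,0,3],[0,1,4.5],[0.5,2.5,4.9],[1,4,4.9],[1.5,5.5,4.9],[2,7,4.9],[2.6,8.5,4.9],[3.0,9.6,4.9],[3.2,10.4,4.9],[3.2,10.7,4.9],[3.2,10.7,4.9]],"delta_rot":[[0,0,0],[0,0,0],[0,0,1.5],[0,0,3],[0,0,4.5],[0,0,6],[0,0,7.5],[0,0,9],[0,0,10.5],[0,0,11.9],[0,0,11.9],[0,0,11.9]]}'
```

```text
clock: 4.53
tcp_pos: [0.5831, -0.0436, 0.1363]
orientation: [-2.557, -1.825, -0.0]
contact_force: [0.1, -0.8, -4.2]
grip_width: 0.0109
gripper_force: 58.7
clock: 6.02
tcp_pos: [0.6627, 0.2235, 0.258]
orientation: [-1.317, -2.851, 0.002]
contact_force: [-0.2, -0.5, -4.2]
grip_width: 0.011
gripper_force: 59.8
```

```bash
python3 -m pendant '{"translation":[[0,0,0],[0,0,0]],"delta_rot":[[0,0,0],[0,0,0]]}'
cat > look.py <<'E'
from m import *
import sys
np.set_printoptions(precision=4,suppress=True,linewidth=150)
a=np.radians(130.7);X=np.array([np.cos(a),np.sin(a)]);Yv=np.array([-X[1],X[0]]);O=np.array([.6095,.2891])+.05*Yv-.002*X
def look(tag):
    t=get_obs()["tcp_pos"];g=t[:2]-O;print("tcp panel",g@X,g@Yv,t[2])
    for n in("top","side"):
        p,d=grab_frame(n);np.savez(f"{n}{tag}.npz",p=p,d=d);P,Y,B=meas(n,p,d,0)
        L=P[...,:2]-O;u=L@X;v=L@Yv;z=P[...,2];B&=(np.hypot(P[...,0]-t[0],P[...,1]-t[1])<.1)
        H=B&(u>g@X+.02)&(z>t[2]-.04);q=np.stack([u[H],v[H]],-1)
        zt=np.percentile(z[H],90);T=H&(z>zt-.006)
        print(n,"lip top z",zt,"x",np.percentile(u[T],[2,20,50,80,98]),"y",np.percentile(v[T],[2,50,98]),T.sum(),"yaw slope",np.degrees(np.polyfit(v[T],u[T],1)[0]))
        R=B&(z>t[2]-.075)&~T;print("  rect",cv2.minAreaRect((np.stack([u[R],v[R]],-1)*1000).astype(np.float32)),zt-t[2])
    cv2.imwrite(f"pics/k{tag}.png",cv2.resize(p[100:250,230:380],(600,600),interpolation=2)[...,::-1])
if __name__=="__main__":look(sys.argv[1])
E
python3 look.py A
```

```text
clock: 6.28
tcp_pos: [0.6633, 0.2225, 0.259]
orientation: [1.317, 2.852, -0.0]
contact_force: [0.4, -0.3, -4.5]
grip_width: 0.011
gripper_force: 59.8
tcp panel -0.08360728074284876 -0.04736649346363189 0.25899257576050005Traceback (most recent call last):
  File "look.py", line 15, in <module>
    if __name__=="__main__":look(sys.argv[1])
                            ~~~~^^^^^^^^^^^^^
  File "look.py", line 11, in look
    zt=np.percentile(z[H],90);T=H&(z>zt-.006)
    return _quantile_unchecked(
        a, q, axis, out, overwrite_input, method, keepdims, weights)
    return _ureduce(a,
                    func=_quantile_ureduce_func,
    ...<5 lines>...
                    overwrite_input=overwrite_input,
                    method=method)
    r = func(a, **kwargs)
    result = _quantile(arr,
                       quantiles=q,
    ...<2 lines>...
                       out=out,
                       weights=wgt)
    slices_having_nans = np.isnan(arr[-1, ...])
                                  ~~~^^^^^^^^^
IndexError: index -1 is out of bounds for axis 0 with size 0
```

```bash
sed -i 's/(P\[...,2\]<.2)$/(P[...,2]<.28)/' m.py; python3 look.py A
```

```text
tcp panel -0.08336893702204859 -0.0475341831328677 0.2589879917837787
top lip top z 0.24695322987448817 x [-0.0629 -0.0615 -0.0598 -0.0573 -0.0553] y [-0.0478 -0.0456 -0.0425] 9 yaw slope -25.795203856976357
  rect ((-84.39888000488281, -47.49583053588867), (98.87014770507812, 80.45684051513672), 0.44965314865112305) -0.012034761909290509
side lip top z 0.25016468652940493 x [-0.0616 -0.0559 -0.0497 -0.0418 -0.0381] y [-0.0504 -0.0453 -0.0404] 36 yaw slope -55.674244036916804
  rect ((-79.36997985839844, -42.12415313720703), (115.52935028076172, 85.1476821899414), 3.4058172702789307) -0.008823305254373748
```

View pics/kA.png

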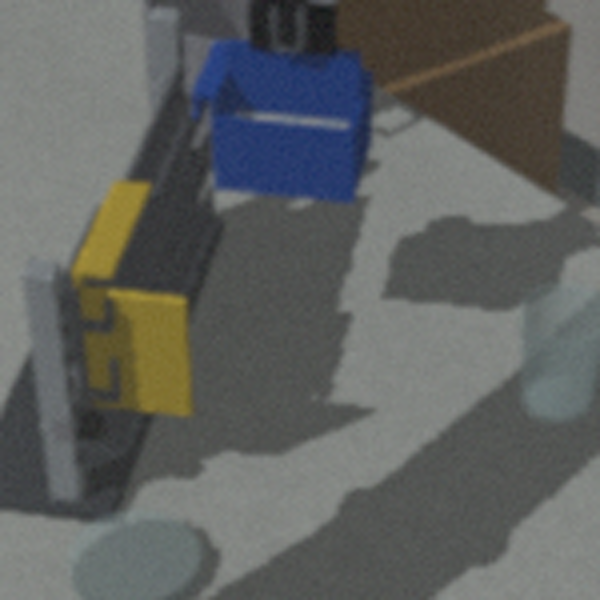

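The side view shows the bin held level at crop (285,120), its lip (crop 205,95) toward the louver and the keeper at crop (110,230). Next: lip x.

```bash
cat > lip.py <<'E'
from look import *
def lip(tag,fresh=True):
    t=get_obs()["tcp_pos"];g=t[:2]-O;gx,gy=g@X,g@Yv;print("tcp panel",gx,gy,t[2])
    for n in("top","side"):
        if fresh: p,d=grab_frame(n)
        else: f=np.load(f"{n}{tag}.npz");p,d=f["p"],f["d"]
        P,Y,B=meas(n,p,d,0);L=P[...,:2]-O;u=L@X;v=L@Yv;z=P[...,2]
        B&=(abs(u-gx)<.09)&(abs(v-gy)<.05)
        T=B&(u>gx+.035)&(abs(z-t[2]+.025)<.008)&(abs(v-gy)<.03)
        print(n,T.sum(),"liptop z-tcp",np.median(z[T])-t[2],"x-tcp",np.percentile(u[T],[1,10,50,90,99])-gx)
        e=[];
        for b in np.arange(-.028,.03,.007):
            m=T&(abs(v-gy-b)<.0035)
            if m.sum()>3:e.append((b,u[m].max(),u[m].min()))
        e=np.array(e)
        if len(e)>3:print(" outer edge mean-tcp",e[:,1].mean()-gx,"yaw err deg",-np.degrees(np.polyfit(e[:,0],e[:,1],1)[0]),-np.degrees(np.polyfit(e[:,0],e[:,2],1)[0]))
        F=B&(u<gx-.03)&(z>t[2]-.048)&(z<t[2]-.03);print(" front edge x-tcp",np.percentile(u[F],[1,50])-gx,"rim z",np.median(z[F])-t[2])
        S=B&(abs(u-gx)<.03)&(abs(z-t[2]+.04)<.006);print(" sides y-tcp",np.percentile(v[S],[2,98])-gy)
if __name__=="__main__":lip(sys.argv[1],len(sys.argv)<3)
E
python3 lip.py A x
```

```text
tcp panel -0.08299845924462854 -0.047811899858936066 0.2589624228426489
  return _methods._mean(a, axis=axis, dtype=dtype,
  ret = ret.dtype.type(ret / rcount)
Traceback (most recent call last):
  File "lip.py", line 19, in <module>
    if __name__=="__main__":lip(sys.argv[1],len(sys.argv)<3)
                            ~~~^^^^^^^^^^^^^^^^^^^^^^^^^^^^^
  File "lip.py", line 10, in lip
    print(n,T.sum(),"liptop z-tcp",np.median(z[T])-t[2],"x-tcp",np.percentile(u[T],[1,10,50,90,99])-gx)
                                                                ~~~~~~~~~~~~~^^^^^^^^^^^^^^^^^^^^^^
IndexError: index -1 is out of bounds for axis 0 with size 0
```

```bash
python3 - <<'E'
import re
s=open('lip.py').read()
s=s.replace('        print(n,T.sum()','        if not T.sum(): T=B&(u>gx+.02)&(z>t[2]-.09); print(n,"relaxed",T.sum(), (z[T]-t[2])[::15])\n        if not T.sum(): continue\n        print(n,T.sum()')
open('lip.py','w').write(s)
E
python3 lip.py A x 2>&1 | grep -v Warn
python3 - <<'E'
import numpy as np,cv2
f=np.load("topA.npz");cv2.imwrite("pics/tA.png",cv2.resize(f["p"][100:260,170:330],(600,600),interpolation=2)[...,::-1])
E
```

```text
tcp panel -0.08299845924462854 -0.047811899858936066 0.2589624228426489
top relaxed 138 [ 0.0021 -0.0312 -0.052  -0.0441 -0.0616 -0.0384 -0.0465 -0.064  -0.0596 -0.0887]
top 138 liptop z-tcp -0.0512195641302719 x-tcp [0.0206 0.0226 0.0315 0.0453 0.0476]
 front edge x-tcp [-0.0508 -0.0434] rim z -0.04024432533753575
 sides y-tcp [-0.0004  0.0401]
side 76 liptop z-tcp -0.02505377340619247 x-tcp [0.0363 0.0394 0.0511 0.0587 0.06  ]
 outer edge mean-tcp 0.0590577960177099 yaw err deg -0.9006795991665618 12.526564042294186
 front edge x-tcp [-0.0523 -0.0451] rim z -0.04108701972550016
 sides y-tcp [-0.0008  0.0445]
```

View pics/tA.png

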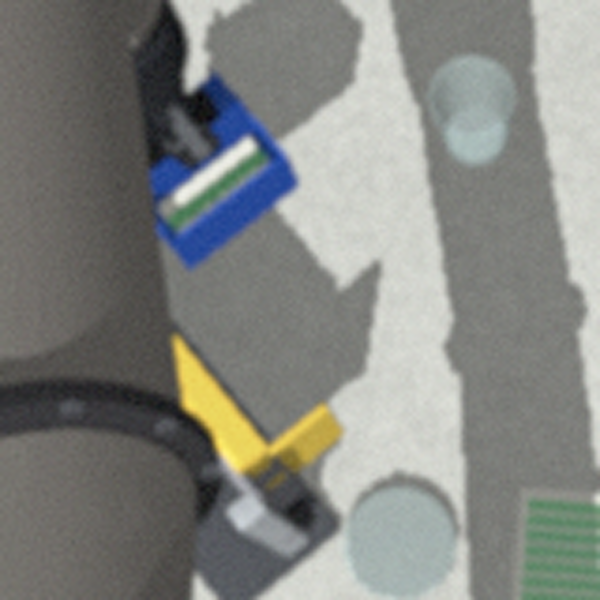

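```bash
python3 -m pendant '{"translation":[[-0.2,0.25,0],[-0.45,0.5,0],[-0.7,0.8,0],[-0.85,1,0],[-0.85,1,-0.5],[-0.85,1,-1],[-0.85,1,-1],[-0.85,1,-1]],"delta_rot":[[0,0,0],[0,0,0],[0,0,0],[0,0,0],[0,0,0],[0,0,0],[0,0,0],[0,0,0]]}'; python3 lip.py B 2>&1 | grep -v Warn
```

```text
clock: 7.42
tcp_pos: [0.6423, 0.2484, 0.2337]
orientation: [1.315, 2.853, -0.0]
contact_force: [0.0, -0.2, -3.7]
grip_width: 0.0107
gripper_force: 59.8
tcp panel -0.050230379852465305 -0.048279549409656196 0.23367151430792674
top 26 liptop z-tcp -0.02514048288300494 x-tcp [0.037  0.0393 0.0481 0.0524 0.055 ]
 outer edge mean-tcp 0.04976256459668631 yaw err deg -27.958611900636843 -20.705308193305928
 front edge x-tcp [-0.0501 -0.043 ] rim z -0.04092948841407079
 sides y-tcp [-0.0006  0.04  ]
side 71 liptop z-tcp -0.025137785702935206 x-tcp [0.0363 0.0388 0.0504 0.0582 0.0602]
 outer edge mean-tcp 0.05882204847298577 yaw err deg -0.7616463967083871 9.679336554522258
 front edge x-tcp [-0.0521 -0.044 ] rim z -0.04089444506558865
 sides y-tcp [-0.0003  0.044 ]
```

```bash
python3 -m pendant '{"translation":[[0,0,-0.3],[0,0,-0.6],[0,0,-0.75],[0,0,-0.8],[0,0,-0.85],[0,0,-0.9],[0,0,-0.95],[0,0,-1]],"delta_rot":[[0,0,0],[0,0,0],[0,0,0],[0,0,0],[0,0,0],[0,0,0],[0,0,0],[0,0,0]]}'; python3 -m pendant '{"translation":[[0,0,-0.04],[0,0,-0.08],[0,0,-0.12],[0,0,-0.16],[0,0,-0.16],[0,0,-0.16]],"delta_rot":[[0,0,0],[0,0,0],[0,0,0],[0,0,0],[0,0,0],[0,0,0]]}'
```

```text
clock: 8.52
tcp_pos: [0.642, 0.2488, 0.2088]
orientation: [1.314, 2.853, 0.0]
contact_force: [-0.5, -0.5, -5.0]
grip_width: 0.0109
gripper_force: 59.7
clock: 9.28
tcp_pos: [0.642, 0.2488, 0.2048]
orientation: [1.314, 2.853, 0.0]
contact_force: [0.2, 0.9, -4.4]
grip_width: 0.0112
gripper_force: 59.7
```

```bash
python3 -m pendant '{"translation":[[0,0,-0.04],[0,0,-0.08],[0,0,-0.12],[0,0,-0.16],[0,0,-0.2],[0,0,-0.2]],"delta_rot":[[0,0,0],[0,0,0],[0,0,0],[0,0,0],[0,0,0],[0,0,0]]}'; python3 -m pendant '{"translation":[[0,0,-0.02],[0,0,-0.04],[0,0,-0.06],[0,0,-0.06]],"delta_rot":[[0,0,0],[0,0,0],[0,0,0],[0,0,0]]}'
```

```text
clock: 10.02
tcp_pos: [0.6419, 0.2487, 0.1997]
orientation: [-1.314, -2.853, 0.0]
contact_force: [0.1, 0.8, -4.1]
grip_width: 0.0109
gripper_force: 59.7
clock: 10.52
tcp_pos: [0.6419, 0.2488, 0.1982]
orientation: [-1.314, -2.853, 0.0]
contact_force: [-0.1, 0.4, -5.6]
grip_width: 0.0113
gripper_force: 59.7
```

```bash
python3 -m pendant '{"translation":[[0,0,-0.02],[0,0,-0.04],[0,0,-0.04],[0,0,-0.04]],"delta_rot":[[0,0,0],[0,0,0],[0,0,0],[0,0,0]]}'
```

```text
clock: 11.02
tcp_pos: [0.642, 0.2487, 0.1973]
orientation: [1.314, 2.853, 0.0]
contact_force: [-0.5, 0.7, -4.9]
grip_width: 0.0111
gripper_force: 59.7
```

```bash
python3 -m pendant '{"translation":[[0,0,-0.02],[0,0,-0.02],[0,0,-0.02]],"delta_rot":[[0,0,0],[0,0,0],[0,0,0]]}' | grep -E "tcp|contact"; python3 -m pendant '{"translation":[[0,0,-0.02],[0,0,-0.02],[0,0,-0.02]],"delta_rot":[[0,0,0],[0,0,0],[0,0,0]]}'| grep -E "tcp|contact"
```

```text
tcp_pos: [0.642, 0.2488, 0.1968]
contact_force: [0.0, -0.2, -5.0]
tcp_pos: [0.642, 0.2488, 0.1963]
contact_force: [0.1, -0.2, -4.9]
```

```bash
python3 -m pendant '{"translation":[[0,0,-0.02],[0,0,-0.02],[0,0,-0.02]],"delta_rot":[[0,0,0],[0,0,0],[0,0,0]]}' | grep -E "tcp|contact"
```

```text
tcp_pos: [0.642, 0.2488, 0.1958]
contact_force: [0.5, -0.3, -3.9]
```

```bash
python3 -m pendant '{"translation":[[0,0,-0.02],[0,0,-0.02],[0,0,-0.02]],"delta_rot":[[0,0,0],[0,0,0],[0,0,0]]}' | grep -E "tcp|contact"
```

```text
tcp_pos: [0.6421, 0.2487, 0.1955]
contact_force: [-0.1, -0.6, -3.0]
```

```bash
python3 -m pendant '{"translation":[[0,0,-0.02],[0,0,-0.02],[0,0,-0.02]],"delta_rot":[[0,0,0],[0,0,0],[0,0,0]]}' | grep -E "tcp|contact"
```

```text
tcp_pos: [0.6422, 0.2486, 0.1953]
contact_force: [-0.4, -3.3, 2.0]
```

```bash
python3 -m pendant '{"translation":[[0,0,-0.02],[0,0,-0.02],[0,0,-0.02]],"delta_rot":[[0,0,0],[0,0,0],[0,0,0]]}' | grep -E "tcp|contact"
```

```text
tcp_pos: [0.6424, 0.2486, 0.1952]
contact_force: [-1.7, -2.1, 5.4]
```

The louver has taken the weight at TCP z of about 0.1955 (roof about 0.166). Easing off 0.25 mm and starting to slide.

```bash
python3 -m pendant '{"translation":[[0,0,0.005],[0,0,0.01],[-0.075,-0.065,0.01],[-0.15,-0.13,0.01],[-0.23,-0.195,0.01],[-0.3,-0.26,0.01],[-0.3,-0.26,0.01]],"delta_rot":[[0,0,0],[0,0,0],[0,0,0],[0,0,0],[0,0,0],[0,0,0],[0,0,0]]}' | grep -E "tcp|contact|ori"
```

```text
tcp_pos: [0.6348, 0.2427, 0.1952]
orientation: [1.314, 2.853, 0.002]
contact_force: [2.3, 3.3, 5.9]
```

```bash
python3 -m pendant '{"translation":[[-0.075,-0.065,0.01],[-0.15,-0.13,0.02],[-0.23,-0.195,0.02],[-0.3,-0.26,0.02],[-0.38,-0.325,0.02],[-0.455,-0.39,0.02],[-0.53,-0.455,0.02],[-0.605,-0.52,0.02],[-0.605,-0.52,0.02]],"delta_rot":[[0,0,0],[0,0,0],[0,0,0],[0,0,0],[0,0,0],[0,0,0],[0,0,0],[0,0,0],[0,0,0]]}' | grep -E "tcp|contact|ori"
```

```text
tcp_pos: [0.6191, 0.229, 0.1951]
orientation: [-1.314, -2.853, 0.0]
contact_force: [3.0, 2.3, 6.4]
```

```bash
python3 -m pendant '{"translation":[[-0.075,-0.065,0.02],[-0.15,-0.13,0.03],[-0.23,-0.195,0.03],[-0.3,-0.26,0.03],[-0.38,-0.325,0.03],[-0.455,-0.39,0.03],[-0.53,-0.455,0.03],[-0.605,-0.52,0.03],[-0.605,-0.52,0.03]],"delta_rot":[[0,0,0],[0,0,0],[0,0,0],[0,0,0],[0,0,0],[0,0,0],[0,0,0],[0,0,0],[0,0,0]]}' | grep -E "tcp|contact|ori"; python3 -c "
from look import *
g=get_obs()['tcp_pos'][:2]-O;print(g@X,g@Yv)"
```

```text
tcp_pos: [0.6035, 0.2156, 0.1954]
orientation: [-1.314, -2.853, 0.002]
contact_force: [1.1, 0.7, -0.9]
-0.049833827212700764 0.002434235421455884
```

```bash
python3 -m pendant '{"translation":[[-0.075,-0.065,0],[-0.15,-0.13,-0.005],[-0.23,-0.195,-0.005],[-0.3,-0.26,-0.005],[-0.38,-0.325,-0.005],[-0.455,-0.39,-0.005],[-0.53,-0.455,-0.005],[-0.605,-0.52,-0.005],[-0.605,-0.52,-0.005]],"delta_rot":[[0,0,0],[0,0,0],[0,0,0],[0,0,0],[0,0,0],[0,0,0],[0,0,0],[0,0,0],[0,0,0]]}' | grep -E "tcp|contact|ori"
```

```text
tcp_pos: [0.5887, 0.2028, 0.1955]
orientation: [-1.314, -2.853, 0.001]
contact_force: [-0.7, -0.8, -2.9]
```

```bash
python3 -m pendant '{"translation":[[-0.075,-0.065,0],[-0.15,-0.13,0],[-0.23,-0.195,0],[-0.3,-0.26,0],[-0.38,-0.325,0],[-0.455,-0.39,0],[-0.53,-0.455,0],[-0.605,-0.52,0],[-0.605,-0.52,0]],"delta_rot":[[0,0,0],[0,0,0],[0,0,0],[0,0,0],[0,0,0],[0,0,0],[0,0,0],[0,0,0],[0,0,0]]}' | grep -E "tcp|contact|ori";  python3 -c "
from look import *
g=get_obs()['tcp_pos'][:2]-O;print(g@X,g@Yv)"
```

```text
tcp_pos: [0.5739, 0.19, 0.1957]
orientation: [-1.315, -2.853, 0.0]
contact_force: [-0.2, -0.1, -4.7]
-0.04986507263555525 0.041625064178197245
```

```bash
python3 -m pendant '{"translation":[[0,0,-0.02],[0,0,-0.03],[0,0,-0.03]],"delta_rot":[[0,0,0],[0,0,0],[0,0,0]]}' | grep -E "tcp|contact"; python3 -m pendant '{"translation":[[-0.075,-0.065,0],[-0.15,-0.13,-0.01],[-0.23,-0.195,-0.01],[-0.3,-0.26,-0.01],[-0.3,-0.26,-0.01]],"delta_rot":[[0,0,0],[0,0,0],[0,0,0],[0,0,0],[0,0,0]]}' | grep -E "tcp|contact|ori"
```

```text
tcp_pos: [0.5742, 0.1902, 0.1953]
contact_force: [-1.0, -0.6, 1.0]
tcp_pos: [0.5668, 0.1839, 0.1952]
orientation: [1.314, 2.853, 0.002]
contact_force: [2.4, 2.2, 4.5]
```

```bash
python3 -m pendant '{"translation":[[-0.075,-0.065,0],[-0.15,-0.13,0],[-0.23,-0.195,0],[-0.3,-0.26,0],[-0.38,-0.325,0],[-0.455,-0.39,0],[-0.455,-0.39,0]],"delta_rot":[[0,0,0],[0,0,0],[0,0,0],[0,0,0],[0,0,0],[0,0,0],[0,0,0]]}' | grep -E "tcp|contact|ori"
```

```text
tcp_pos: [0.5553, 0.174, 0.1951]
orientation: [1.314, 2.853, 0.001]
contact_force: [3.3, 2.8, 6.3]
```

```bash
python3 -m pendant '{"translation":[[-0.075,-0.065,0],[-0.15,-0.13,0],[-0.23,-0.195,0],[-0.3,-0.26,0],[-0.38,-0.325,0],[-0.38,-0.325,0]],"delta_rot":[[0,0,0],[0,0,0],[0,0,0],[0,0,0],[0,0,0],[0,0,0]]}' | grep -E "tcp|contact|ori";  python3 -c "
from look import *
g=get_obs()['tcp_pos'][:2]-O;print(g@X,g@Yv)"
```

```text
tcp_pos: [0.5458, 0.1658, 0.1951]
orientation: [1.314, 2.853, 0.001]
contact_force: [2.8, 3.2, 6.3]
-0.04990820409012693 0.07871136734184662
```

```bash
python3 -m pendant '{"translation":[[-0.05,-0.045,0.02],[-0.1,-0.085,0.025],[-0.15,-0.13,0.03],[-0.18,-0.155,0.03],[-0.18,-0.155,0.03]],"delta_rot":[[0,0,0],[0,0,0],[0,0,0],[0,0,0],[0,0,0]]}' | grep -E "tcp|contact|ori"
```

```text
tcp_pos: [0.5407, 0.1617, 0.1952]
orientation: [-1.314, -2.853, 0.001]
contact_force: [1.6, 1.9, 2.9]
```

```bash
python3 -m pendant '{"translation":[[-0.03,-0.026,0],[-0.06,-0.052,0],[-0.06,-0.052,0]],"delta_rot":[[0,0,0],[0,0,0],[0,0,0]]}' | grep -E "tcp|contact|ori";python3 -c "
from look import *
g=get_obs()['tcp_pos'][:2]-O;print(g@X,g@Yv)"
```

```text
tcp_pos: [0.5393, 0.1605, 0.1953]
orientation: [-1.314, -2.853, 0.001]
contact_force: [1.9, 2.8, 2.0]
-0.049709393655114606 0.08707015298540331
```

```bash
python3 -m pendant '{"translation":[[-0.02,-0.017,0],[-0.04,-0.034,0],[-0.04,-0.034,0]],"delta_rot":[[0,0,0],[0,0,0],[0,0,0]]}' | grep -E "tcp|contact|ori"
```

```text
tcp_pos: [0.5384, 0.1597, 0.1953]
orientation: [-1.314, -2.853, 0.001]
contact_force: [1.5, 1.5, 0.8]
```

```bash
python3 -m pendant '{"translation":[[-0.02,-0.017,0],[-0.04,-0.034,0],[-0.04,-0.034,0]],"delta_rot":[[0,0,0],[0,0,0],[0,0,0]]}' | grep -E "tcp|contact|ori";python3 -c "
from look import *
g=get_obs()['tcp_pos'][:2]-O;print(g@X,g@Yv)"
```

```text
tcp_pos: [0.5374, 0.1588, 0.1953]
orientation: [-1.314, -2.853, 0.001]
contact_force: [1.6, 1.3, 0.0]
-0.04976243153243126 0.08958925644231369
```

```bash
python3 -m pendant '{"translation":[[-0.02,-0.017,0],[-0.03,-0.026,0],[-0.03,-0.026,0]],"delta_rot":[[0,0,0],[0,0,0],[0,0,0]]}' | grep -E "tcp|contact|ori"
```

```text
tcp_pos: [0.537, 0.1585, 0.1954]
orientation: [1.314, 2.853, 0.0]
contact_force: [3.5, 2.1, -1.0]
```

```bash
python3 -m pendant '{"translation":[[-0.02,-0.017,0],[-0.03,-0.026,0],[-0.03,-0.026,0]],"delta_rot":[[0,0,0],[0,0,0],[0,0,0]]}' | grep -E "tcp|contact|ori"
```

```text
tcp_pos: [0.5368, 0.1584, 0.1956]
orientation: [1.313, 2.853, 0.003]
contact_force: [4.1, 3.3, -2.8]
```

Along-slide force rose to about 5 N and motion stopped: the side has met the stop. Restoring the bearing load, then releasing.

```bash
python3 -m pendant '{"translation":[[0.01,0.01,-0.02],[0.015,0.013,-0.03],[0.015,0.013,-0.03],[0.015,0.013,-0.03]],"delta_rot":[[0,0,0],[0,0,0],[0,0,0],[0,0,0]]}' | grep -E "tcp|contact|ori"
```

```text
tcp_pos: [0.537, 0.1584, 0.1952]
orientation: [1.314, 2.853, 0.002]
contact_force: [3.5, 2.2, 5.0]
```

```bash
python3 -m pendant '{"translation":[[0,0,0.015],[0,0,0.015],[0,0,0.015]],"delta_rot":[[0,0,0],[0,0,0],[0,0,0]]}' | grep -E "tcp|contact|ori";  python3 -m pendant '{"translation":[[0,0,0],[0,0,0],[0,0,0],[0,0,0],[0,0,0],[0,0,0]],"delta_rot":[[0,0,0],[0,0,0],[0,0,0],[0,0,0],[0,0,0],[0,0,0]]}' 0.4 20; python3 lip.py C 2>&1 | grep -v Warn
```

```text
tcp_pos: [0.5369, 0.1584, 0.1953]
orientation: [1.314, 2.853, 0.002]
contact_force: [2.6, 3.6, 2.6]
clock: 25.4
tcp_pos: [0.5365, 0.158, 0.195]
orientation: [-1.314, -2.853, 0.0]
contact_force: [0.6, 0.8, -0.6]
grip_width: 0.0339
gripper_force: 0.0
tcp panel -0.04977638065678329 0.09086424105872504 0.19503873202351674
top relaxed 0 []
side 46 liptop z-tcp -0.025194670767949706 x-tcp [0.0357 0.0376 0.0449 0.049  0.05  ]
 outer edge mean-tcp 0.04877236787171171 yaw err deg 5.728748682388567 -18.64787084417527
 front edge x-tcp [-0.0534 -0.0419] rim z -0.0406433080501597
 sides y-tcp [-0.0026  0.0399]
```

Released and hanging, with its side at panel y of about 0.131. Retreating straight up, then a check picture.

```bash
python3 -m pendant '{"translation":[[0,0,0.3],[0,0,0.8],[0,0,1.6],[0,0,2.6],[0,0,3.6],[0,0,4.6],[0,0,5.5],[0,0,5.5],[0,0,5.5]],"delta_rot":[[0,0,0],[0,0,0],[0,0,0],[0,0,0],[0,0,0],[0,0,0],[0,0,0],[0,0,0],[0,0,0]]}'
python3 - <<'E'
from m import *
p,d=grab_frame("side");cv2.imwrite("pics/s9.png",cv2.resize(p[100:250,200:350],(600,600),interpolation=2)[...,::-1])
E
```

```text
clock: 26.62
tcp_pos: [0.5362, 0.1579, 0.3323]
orientation: [-1.314, -2.853, 0.0]
contact_force: [-0.1, -0.4, -0.6]
grip_width: 0.0342
gripper_force: 0.0
```

View pics/s9.png

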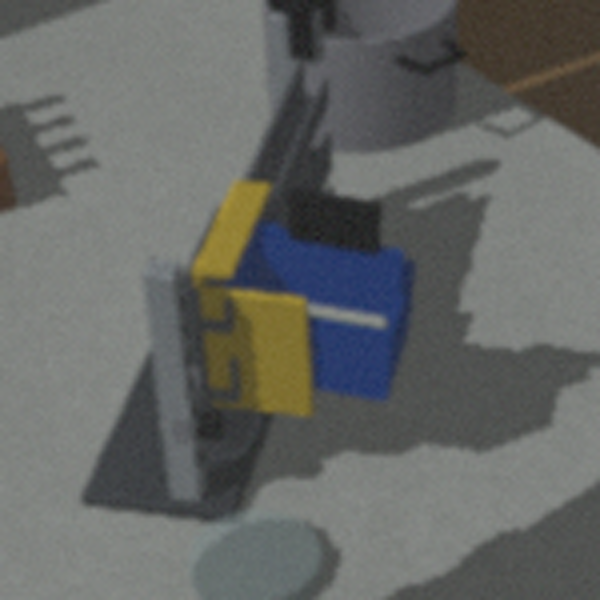

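The bin hangs level at crop (340,310), its lip under the keeper (crop 235,230) and its side against the stop (crop 270,350). The gripper is clear of it.

```bash
python3 -c "
from bench import *
print(hand_in())"
```

```text
the job is handed in; nothing more can be done
None
```

I hung the blue bin by its lip on the top louver, slid it under the keeper to the end stop, released it and handed the job in. The judge returned no verdict, but the last picture shows the bin level against the stop with the gripper clear.

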